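# Unscrew the stain-remover cap in the dry-cleaner's shop

## Robot

A 6-joint arm with a two-finger parallel gripper is mounted at the origin on the work surface. World frame = base frame: x ahead of the robot, y to its left, z up, the work surface at z = 0. Lengths are in m, angles in rad, forces in N, time in s.
With the tool pointing down it reaches from about 0.3 to 0.775 m from the base axis. Payload 14.6 kg.
Tool frame: the origin (TCP) lies at the very end of the fingers, on their centre line; the grasp point (between the pads) lies 19 mm behind it; z points along the fingers, y is the line along which they close (so a half turn about z gives the same grasp; the last joint's range is limited). The gripper opens to 94 mm and grips with 3 to 60 N. Pads are 16 mm wide; open, the fingers measure 119 mm over their backs; the gripper's body (75 mm by 177 mm) begins 78 mm behind the grasp point.
Start: joints at [1.258, 0.3, 1.521, -0, 1.321, -0.067], TCP at [0.134, 0.533, 0.205] pointing down, gripper open.
Joint ranges: [-3.03, 3.03], [-0.79, 2.21], [0.23, 2.52], [-1.04, 4.18], [0, 3.07], [-2.55, 2.55]. Speed limits (rad/s): [2.22, 2.22, 2.57, 3.14, 3.14, 3.14].

## Interface

Orientations are given as [roll, pitch, yaw] about the fixed x, y, z axes, in that order (R = Rz(yaw) Ry(pitch) Rx(roll)).
In Python, from station import status, vision, order, silhouettes gives the robot as it stands. The module is installed in compiled form; this text tells all that it offers.
- The arm moves only by the shell command python3 -m pendant 'ROWS' [FORCE]. ROWS is JSON, one flat list of numbers, 7 for each row, row after row: the shift along the tool's x, y, z in units of 500 mm (1.0 is 500 mm), then the turn, a rotation vector about the tool's x, y, z in units of 90 degrees (1.0 is 90 degrees), then the opening, from -1 (shut) to 1 (fully open). A call has 1 to 12 rows; each row is the pose to reach, as a shift and turn from the pose commanded when the call began, along the tool's axes at that moment; what a row does not reach only later rows make up. A row lasts 1/10 s, in which the tool goes at most 50 mm and 8.59 degrees, less where a joint would pass 70% of its speed; a pose out of reach is approached as far as the arm can. A call with a number of a shift or a turn outside -1 to 1 is refused whole. A call with a gripper value outside its range is refused whole. The fingers move at their own pace and stop on an object; FORCE is the grip in N (left out, the last holds). Time passes only in rows, so rows that repeat a pose let the fingers close. It gives the time, the measured TCP pose, the force, the opening and the grip force at its end, in the units of the state.
- status.get_obs(): the state, without advancing time (a new reading comes with each control period).
- vision.camera(name): name is "scene" or "top"; returns a dict with "pixels" (480x640x3 uint8, red, green, blue), "K" (3x3 intrinsics, pixels), "k1" (the pictures are not rectified: a ray, as slopes to the right and down, at radius r is drawn at 1 + k1 r^2 times it, then the intrinsics apply), "R" (3x3) and "t" (3): a world point X has camera coordinates R X + t. Camera axes: x right, y down, z forward; pixel columns grow to the right and rows downward; lengths in m; the calibration is good to about 2 mm. A picture is of the moment at which its call begins. There is no depth.
- order.hand_in(): hands the job in; it is judged then, once.
Trained networks look in a picture, given as the dict that the camera call returned (one of the last four; its "shot" number tells which), for a name from the list of things; names that differ only in an ending like _2 or _b are one class to them, and where a whole thing is asked for, a point or a joint stands for the part that bears it (a point fixed in the world has none). Each returns a list of dicts, best first, with "score" (0 to 1); they miss things now and then, are a little off and sometimes report something else, mostly with a low value. They report only what shows in the picture. A call takes as long as a camera call. They do not tell look-alikes from the thing itself.
- silhouettes(target, picture): "region" (480x640 bool, what is visible of it) and "extent" ([left, top, right, bottom] in pixels, round what is visible of it).
The state is a dict: "time_s": time; "qpos": joint angles; "joint_vel": joint speeds; "tau": joint torques, N m; "ee_pos": TCP position; "eef_rot": TCP orientation; "force": force on the tool from outside, world axes, zero at the start; "moment": the same for the moment, N m; "grip_width": finger opening in m; "grip_force": force on a finger pad.
Only numpy, scipy, OpenCV 4.12 (cv2) and the standard library are available. Lean on these libraries where they do the work, as an engineer would, in place of code of your own. Each camera call takes 0.05 s, during which the arm holds its last target. There are 200 camera calls.

## Task

Take the upturned orange dosing cup off the stain-remover jar and stand it, still mouth down, wholly on the black drip mat. Then unscrew the jar's tight black cap (anticlockwise seen from above) without pulling the jar up out of its holder or tipping it, stop when the threads let go, and lift the cap straight up. Finish still holding the cap level and still a few centimetres above the jar's open mouth, with the spray bottle, brush and thread spool left where they stood.

Things in the scene. Friction and masses are not known exactly. Their poses are not given: they have to be found in the camera images.
- holder: Fixed steel jar holder: an open square box 94 x 94 mm outside, 34 mm high, walls and floor 6 mm, on a 130 (x) x 104 (y) mm foot plate. Origin: centre of its underside on the work surface; z up. Its square 82 mm socket braces the jar so that it cannot turn; the jar is loose in it and can be lifted out (do not).
- jar: White square plastic jar, blue label, 80 x 80 mm, flat shoulder 80 mm above its bottom, about 0.7 kg, standing square in the holder (bottom at height 6 mm, shoulder at 86 mm). Origin: centre of its bottom; z up. Its round neck, 36 mm across, stands on the z axis.
- jar_mouth (a point): Centre of the jar's open mouth at the neck's rim, 104 mm above the jar's origin; under the cap at first.
- jar_bead (a point): Small red bead on the jar's shoulder at its +x +y corner, 45 degrees anticlockwise (seen from above) from the jar's x axis. With the cap's white rib turned to the bead the threads are free.
- cap: Black ribbed round twist-off cap with two lugs, 56 mm in diameter, 24 mm tall, 60 g, under the cup at first. Origin: centre of its open underside; z up; x along the white rib on its top. Closed, the origin is 84 mm above the jar's origin (4 mm above the shoulder). Stiff at first: about 0.4 to 0.9 N m at the axis, so grip firmly, 40 N or more; then loose.
- cap_mark (a point): Point on the cap's white rib: on its flat top, 22 mm from its axis along cap x. Angle of cap x from jar x, anticlockwise from above: -35 to -5 degrees at the start (tight), threads free from +42 on, hard stop at +117; anywhere between, the cap lifts straight off. It need not rise while turned (at most 2 mm).
- cup: Orange plastic dosing cup, a straight round cup 68 mm outside diameter, wall 2.5 mm, 46 mm tall, 40 g, upturned over the cap with its rim standing on the jar's shoulder, about coaxial with the jar. Origin: centre of its mouth (now its underside, at height 86 mm); z points to its closed end, now up.
- mat: Fixed flat black rubber drip mat with grey lines, 150 x 150 x 4 mm. Origin: centre of its underside on the work surface; z up.
- spray_bottle: Bystander: white bottle with a green label and red top, 60 mm in diameter, 130 mm tall. Origin: centre of its underside.
- brush: Bystander: clothes brush lying bristles down, 45 x 130 x 34 mm. Origin: centre of its underside; long side along y.
- spool: Bystander: blue thread spool, 36 mm in diameter, 42 mm tall, standing. Origin: centre of its underside.
Not all that is in view belongs to the job. There is more than one size of the cup; the one meant has the size given above.

How it is judged:
On the way, in this order (a step that is already met when the one before it is completed fails the run):
1. the dosing cup stands mouth down wholly on the drip mat, released and at rest (x of cup in the frame of mat between -0.044 and 0.044 m and y of cup in the frame of mat between -0.044 and 0.044 m and z of cup in the frame of mat below 0.009 m and angle between cup's own z axis and vertical below 0.15 rad and contact force between the fingers and cup below 0.1 N and linear speed of cup below 0.03 m/s), for 0.2 s.
2. the cap has been turned anticlockwise until its threads are free, jar still seated (y of cap_mark in the frame of jar above 0.0138 m and x of cap_mark in the frame of jar below 0.0185 m and contact force between the fingers and cap above 1 N and z of jar in the frame of holder below 0.01 m and angle between jar's own z axis and vertical below 0.08 rad), for 0.1 s.
At the end, for the whole second after the job is handed in: Cap held still, level within 0.25 rad, 5 to 70 mm above the jar's rim, within 30 mm of its axis along each side, clear of it; jar seated (4 mm, 0.08 rad); cup mouth down on the mat (centre within 44 mm along each side), released, at rest; bystanders within 30 mm, upright (all of step 1 and z of cap in the frame of jar between 0.109 and 0.174 m and x of cap in the frame of jar between -0.03 and 0.03 m and y of cap in the frame of jar between -0.03 and 0.03 m and angle between cap's own z axis and vertical below 0.25 rad and contact force between the fingers and cap above 1 N and contact force between cap and jar below 0.1 N and linear speed of cap below 0.03 m/s and z of jar in the frame of holder below 0.01 m and angle between jar's own z axis and vertical below 0.08 rad and distance of each of spray_bottle, brush, spool from where it was at the start of the episode below 0.03 m and angle between each of spray_bottle, brush, spool's own z axis and vertical below 0.3 rad); the arm keeps its last pose, push and grip.
It fails at once if the jar is pulled up out of its holder by more than 10 mm or tipped by more than 0.15 rad (z of jar in the frame of holder above 0.016 m or angle between jar's own z axis and vertical above 0.15 rad).
It fails at once if the spray bottle, brush or spool is shifted by more than 30 mm or knocked over (distance of any of spray_bottle, brush, spool from where it was at the start of the episode above 0.03 m or angle between any of spray_bottle, brush, spool's own z axis and vertical above 0.5 rad).
It also fails if it takes over 56 s, if anything falls off the work surface, if the arm or the gripper's body presses on something with over 40 N, if the wrist force passes 120 N, or if a joint passes its speed limit or range.

## Working session

There is one attempt and no reset: what is moved stays moved. The work goes in short steps, Python scripts to look and compute and a shell command to move; the robot and the scene stay as the last step left them, time stands still between calls to the robot, and variables do not carry over. Pictures are saved under pics/ and viewed, at most 10 in all, crops included, and the job is handed in when it is done.

```bash
mkdir -p pics; cat > h.py <<'E'
import numpy as np, cv2
from station import status, vision, order, silhouettes
def ray(p,u,v):
    K=p["K"];x=np.array([(u-K[0][2])/K[0][0],(v-K[1][2])/K[1][1]]);d=x.copy()
    for _ in range(30): d=x/(1+p["k1"]*(d@d))
    R=np.array(p["R"]);t=np.array(p["t"]);return -R.T@t, R.T@np.array([d[0],d[1],1])
def atz(p,u,v,z):
    c,d=ray(p,u,v); return c+d*(z-c[2])/d[2]
def proj(p,X):
    c=np.array(p["R"])@np.array(X)+np.array(p["t"]);d=c[:2]/c[2];d=d*(1+p["k1"]*(d@d))
    return np.array([p["K"][0][0]*d[0]+p["K"][0][2],p["K"][1][1]*d[1]+p["K"][1][2]])
def save(n,im): cv2.imwrite("pics/"+n,np.ascontiguousarray(im[:,:,::-1]))
E
python3 - <<'E'
from h import *
for n in("scene","top"):
    p=vision.camera(n);save(n+"0.png",p["pixels"]);print(n,ray(p,320,240))
    for o in("holder","jar","cup","mat","spray_bottle","brush","spool","jar_bead","cap"):
        print(o,[(round(d["score"],2),[int(e) for e in d["extent"]],np.round(atz(p,*np.argwhere(d["region"]).mean(0)[::-1],0.05),3)) for d in silhouettes(o,p)[:4]])
print(status.get_obs())
E
```

```text
scene (array([ 1.04408882, -0.15134162,  0.79343794]), array([-0.50871664,  0.2023783 , -0.83692518]))
holder [(0.64, [282, 191, 340, 243], array([0.564, 0.027, 0.05 ]))]
jar [(0.7, [288, 175, 335, 224], array([0.519, 0.043, 0.05 ]))]
cup [(0.63, [327, 245, 382, 309], array([0.691, 0.053, 0.05 ])), (0.6, [200, 233, 259, 294], array([ 0.574, -0.135,  0.05 ])), (0.59, [288, 159, 328, 205], array([0.454, 0.063, 0.05 ]))]
mat [(0.87, [380, 146, 482, 220], array([0.552, 0.284, 0.05 ])), (0.66, [257, 339, 343, 371], array([ 0.786, -0.083,  0.05 ]))]
spray_bottle [(0.57, [120, 225, 169, 284], array([ 0.501, -0.279,  0.05 ]))]
brush [(0.88, [261, 337, 342, 370], array([ 0.786, -0.083,  0.05 ])), (0.57, [281, 189, 340, 245], array([0.563, 0.028, 0.05 ]))]
spool [(0.78, [434, 257, 461, 286], array([0.735, 0.211, 0.05 ])), (0.62, [289, 174, 334, 225], array([0.518, 0.042, 0.05 ]))]
jar_bead [(0.8, [289, 176, 335, 225], array([0.519, 0.042, 0.05 ]))]
cap []
top (array([0.56229079, 0.01314644, 0.97301968]), array([ 0.08818904,  0.007412  , -0.99611884]))
holder [(0.96, [268, 274, 344, 355], array
[... 603 characters left out ...]
[0.509, 0.049, 0.05 ]))]
cap []
{'time_s': 1.0, 'qpos': array([ 1.25840887e+00,  2.99897182e-01,  1.52104780e+00,  7.19210430e-06,
        1.32071388e+00, -6.66010493e-02]), 'joint_vel': array([-0.00022765,  0.00036044,  0.00162558, -0.00077795, -0.00079158,
        0.00146178]), 'tau': array([-2.77977371e-03, -5.31672478e+01, -3.52907574e+01,  7.06943264e-02,
        2.13557394e-02,  3.16418252e-06]), 'ee_pos': array([0.13381681, 0.53343816, 0.20542689]), 'eef_rot': array([-3.14152705e+00, -1.13591579e-05,  2.89580447e+00]), 'force': array([-0.9224822 , -0.57247154, -0.69927352]), 'moment': array([-0.02228936,  0.00530222,  0.02339182]), 'grip_force': 0.0, 'grip_width': 0.09383827185434511}
```

View pics/top0.png

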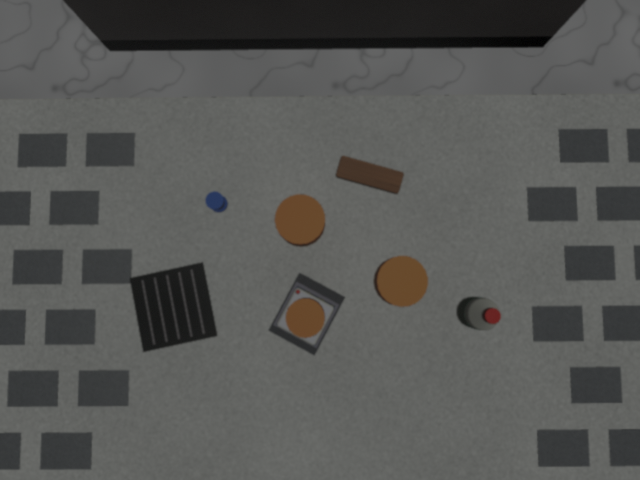

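View pics/scene0.png

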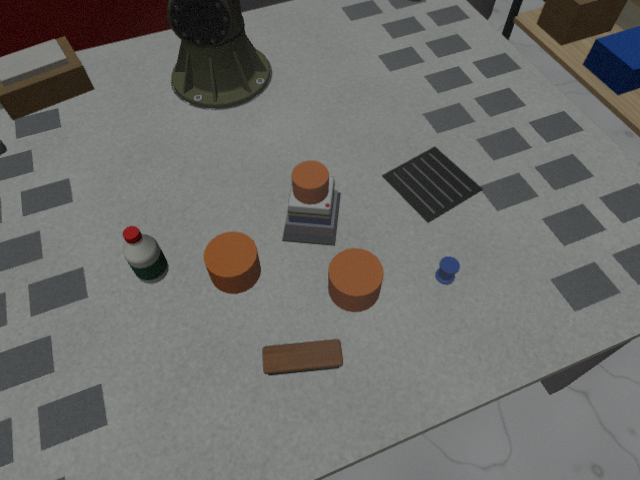

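Candidates for the cup: (305,318), (402,281) and (300,220) in the top picture. The one at (305,318) stands on the jar and is the smallest (about 68 mm). The others stand on the table and look larger. I'll confirm this with sizes and a crop.

```bash
python3 - <<'E'
from h import *
p=vision.camera("top");im=p["pixels"];q=vision.camera("scene")
hsv=cv2.cvtColor(im,cv2.COLOR_RGB2HSV)
def fit(hsv,lo,hi): return cv2.inRange(hsv,lo,hi)
m=fit(hsv,(5,120,50),(20,255,255))
n,l,s,c=cv2.connectedComponentsWithStats(m)
for i in range(1,n):
    if s[i][4]>300:
        e=cv2.minEnclosingCircle(np.argwhere(l==i)[:,::-1].astype(np.float32))
        print(c[i],s[i],e,'top-level z.132',atz(p,*e[0],.132))
        for z in(.132,.05): 
            A=atz(p,e[0][0]-e[1],e[0][1],z);B=atz(p,e[0][0]+e[1],e[0][1],z);print('  dia z',z,np.linalg.norm(A-B))
# bead
for nm,pp in(("top",p),("scene",q)):
    h=cv2.cvtColor(pp["pixels"],cv2.COLOR_RGB2HSV)
    b=cv2.inRange(h,(172,90,60),(180,255,255))|cv2.inRange(h,(0,90,60),(4,255,255))
    n,l,s,c=cv2.connectedComponentsWithStats(b)
    for i in range(1,n):
        if 260<c[i][0]<345 and 150<c[i][1]<310: print(nm,'bead',c[i],s[i][4],atz(pp,*c[i],.088))
# holder, jar, mat quads
for o,z in(("holder",.034),("jar",.086),("mat",.004),("spool",.042),("brush",.034)):
    d=silhouettes(o,p)[0]; r=cv2.minAreaRect(np.argwhere(d["region"])[:,::-1].astype(np.float32))
    bx=cv2.boxPoints(r);W=np.array([atz(p,*x,z)[:2] for x in bx]);e=np.diff(np.vstack([W,W[:1]]),axis=0)
    print(o,W.mean(0).round(4),np.linalg.norm(e,axis=1).round(4),np.degrees(np.arctan2(e[:,1],e[:,0])).round(1))
a=cv2.resize(im[260:370,250:360],(400,400),interpolation=3);b=cv2.resize(q["pixels"][150:260,260:370],(400,400),interpolation=3)
save("crop.png",np.clip(np.hstack([a,b])*1.5,0,255).astype(np.uint8))
E
```

```text
[299.81276371 219.46255274] [ 276  195   48   50 1896] ((299.9632263183594, 219.51470947265625), 24.833105087280273) top-level z.132 [0.67295614 0.05419127 0.132     ]
  dia z 0.132 0.08684492765625226
  dia z 0.05 0.09531236808536026
[401.29190015 280.84004075] [ 376  257   51   49 1963] ((401.10638427734375, 281.0), 25.39926528930664) top-level z.132 [ 0.56454297 -0.12037398  0.132     ]
  dia z 0.132 0.08781346110961834
  dia z 0.05 0.09637533421938256
[304.93267504 317.41292639] [ 287  299   37   38 1114] ((305.4223937988281, 317.6108703613281), 19.17201805114746) top-level z.132 [0.50290815 0.04537902 0.132     ]
  dia z 0.132 0.06597365567858196
  dia z 0.05 0.07240613267436029
top bead [297.28571429 291.        ] 7 [0.54786484 0.06165331 0.088     ]
scene bead [322. 196.] 1 [0.52620441 0.05982915 0.088     ]
scene bead [326.875 204.875] 8 [0.54882059 0.06017426 0.088     ]
holder [0.5034 0.0479] [0.1282 0.1028 0.1277 0.1019] [ -28.4 -118.5  151.1   61.8]
jar [0.5028 0.0479] [0.0826 0.0811 0.0823 0.0806] [ -29.4 -119.3  150.3   60.9]Traceback (most recent call last):
  File "<stdin>", line 22, in <module>
IndexError: list index out of range
```

```bash
python3 - <<'E'
from h import *
p=vision.camera("top");im=p["pixels"];q=vision.camera("scene")
for o,z in(("mat",.004),("spool",.042),("brush",.034),("spray_bottle",.13)):
  for d in silhouettes(o,p)[:1]:
    r=cv2.minAreaRect(np.argwhere(d["region"])[:,::-1].astype(np.float32))
    bx=cv2.boxPoints(r);W=np.array([atz(p,*x,z)[:2] for x in bx]);e=np.diff(np.vstack([W,W[:1]]),axis=0)
    print(o,W.mean(0).round(4),np.linalg.norm(e,axis=1).round(4),np.degrees(np.arctan2(e[:,1],e[:,0])).round(1))
for o in ("cup",):
  for d in silhouettes(o,q): print(d["score"],d["extent"])
# top-face disc centre of the cup in the scene view: upper contour of orange blob vs model
for nm,pp in(("top",p),("scene",q)):
    h=cv2.cvtColor(pp["pixels"],cv2.COLOR_RGB2HSV);m=cv2.inRange(h,(3,110,40),(20,255,255))
    a=np.zeros_like(m);x0,x1,y0,y1=(280,332,290,345) if nm=="top" else (285,335,150,215)
    a[y0:y1,x0:x1]=m[y0:y1,x0:x1]
    print(nm,"seen",np.argwhere(a).mean(0)[::-1],a.astype(bool).sum())
    for c in((.503,.0455),(.505,.047),(.501,.045)):
        th=np.linspace(0,6.28,60);P=np.array([proj(pp,(c[0]+.034*np.cos(t),c[1]+.034*np.sin(t),z)) for z in(.086,.132) for t in th]).astype(np.float32)
        b=np.zeros_like(m);cv2.fillConvexPoly(b,cv2.convexHull(P).round().astype(int),1);print(c,np.argwhere(b).mean(0)[::-1],b.sum())
a=cv2.resize(im[260:370,250:360],(400,400),interpolation=3);b=cv2.resize(q["pixels"][150:260,260:370],(400,400),interpolation=3)
save("crop.png",np.clip(np.hstack([a,b])*1.5,0,255).astype(np.uint8))
E
```

```text
mat [0.5178 0.3137] [0.1493 0.151  0.1475 0.1508] [ -78.7 -167.6  101.3   13.1]
spool [0.7199 0.2221] [0.0343 0.0419 0.0342 0.0418] [ -44.6 -135.2  135.3   44.9]
brush [ 0.773 -0.077] [0.0479 0.1299 0.0478 0.1294] [ -15.2 -105.7  164.2   74.4]
spray_bottle [ 0.5087 -0.2513] [0.0743 0.0548 0.0739 0.0548] [-90.4 178.   89.6  -1.6]
0.88 [202.1, 233.8, 258.0, 294.8]
0.59 [433.8, 256.1, 460.6, 286.3]
0.57 [289.7, 162.6, 329.8, 205.6]
0.56 [326.9, 249.0, 384.9, 308.7]
top seen [304.87632509 317.44699647] 1132
(0.503, 0.0455) [305.63396226 317.26264151] 1325
(0.505, 0.047) [304.7775264  316.05354449] 1326
(0.501, 0.045) [305.81042296 318.36933535] 1324
scene seen [309.19176955 180.9127572 ] 1215
(0.503, 0.0455) [310.04691689 181.91689008] 1492
(0.505, 0.047) [311.04080268 182.44147157] 1495
(0.501, 0.045) [309.40551446 181.28648285] 1487
```

View pics/crop.png

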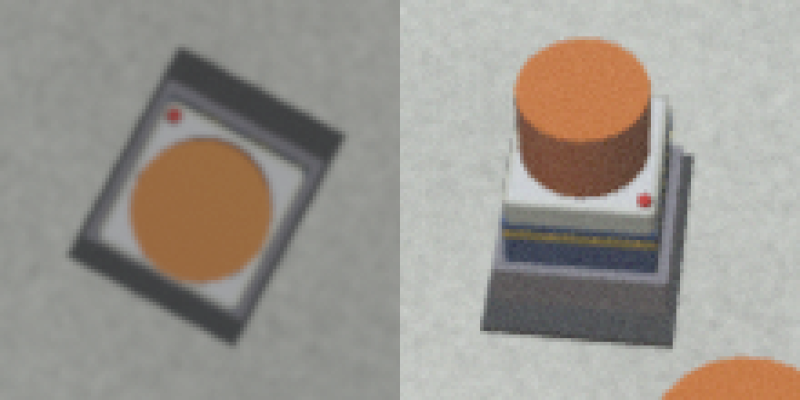

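The crop confirms it: the small cup stands on the jar's shoulder (top picture 305,318), with the red bead at (297,291). The cup axis is at about (0.502, 0.047), the jar yaw is about -28.5° and the mat centre is about (0.518, 0.314).

```bash
cat >> h.py <<'E'
from scipy.spatial.transform import Rotation as Ro
def go(x,y,z,yaw):
    o=status.get_obs();T=Ro.from_euler("xyz",o["eef_rot"]);G=Ro.from_euler("xyz",[np.pi,0,yaw])
    print("shift",(T.inv().apply(np.array([x,y,z])-o["ee_pos"])/.5).round(4),"turn",((T.inv()*G).as_rotvec()/(np.pi/2)).round(4))
E
python3 -c "
from h import *
go(.502,.047,.205,2.896)"
```

```text
shift [-9.509e-01 -7.645e-01  9.000e-04] turn [-0.     -0.     -0.0001]
```

```bash
python3 -m pendant '[-0.951,-0.764,0,0,0,0,1,-0.951,-0.764,0,0,0,0,1,-0.951,-0.764,0,0,0,0,1,-0.951,-0.764,0,0,0,0,1,-0.951,-0.764,0,0,0,0,1,-0.951,-0.764,0,0,0,0,1,-0.951,-0.764,0,0,0,0,1,-0.951,-0.764,0,0,0,0,1,-0.951,-0.764,0,0,0,0,1,-0.951,-0.764,0,0,0,0,1,-0.951,-0.764,0,0,0,0,1,-0.951,-0.764,0,0,0,0,1]' 15; python3 -c "
from h import *
go(.502,.047,.205,2.896);go(.502,.047,.096,2.896)"
```

```text
time_s: 2.8
ee_pos: [0.4971, 0.0532, 0.2056]
eef_rot: [3.141, 0.001, 2.896]
force: [0.6, 1.2, -0.3]
grip_width: 0.0936
grip_force: 0.0
shift [-0.0126 -0.0095  0.0013] turn [ 0.0001  0.0003 -0.0003]
shift [-0.0125 -0.0096  0.2193] turn [ 0.0001  0.0003 -0.0003]
```

```bash
python3 -m pendant '[-0.012,-0.009,0,0,0,0,1,-0.012,-0.009,0.06,0,0,0,1,-0.012,-0.009,0.12,0,0,0,1,-0.012,-0.009,0.17,0,0,0,1,-0.012,-0.009,0.2,0,0,0,1,-0.012,-0.009,0.218,0,0,0,1,-0.012,-0.009,0.218,0,0,0,1]'; python3 - <<'E'
from h import *
go(.502,.047,.096,2.896)
p=vision.camera("top");q=vision.camera("scene")
a=cv2.resize(p["pixels"][260:370,250:360],(400,400),interpolation=3);b=cv2.resize(q["pixels"][130:240,260:370],(400,400),interpolation=3)
save("crop2.png",np.clip(np.hstack([a,b])*1.5,0,255).astype(np.uint8))
E
```

```text
time_s: 3.5
ee_pos: [0.5003, 0.0497, 0.0958]
eef_rot: [-3.141, -0.001, 2.896]
force: [0.4, -0.8, 0.1]
grip_width: 0.0938
grip_force: 0.0
shift [-0.0046 -0.0044 -0.0004] turn [-0.0002 -0.0009  0.0001]
```

View pics/crop2.png

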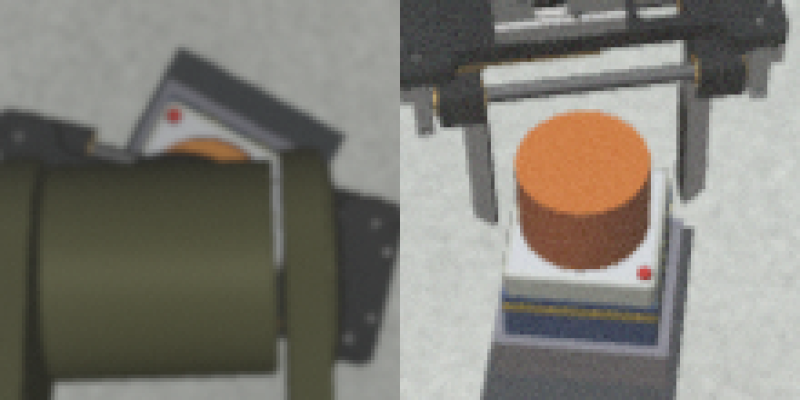

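The fingers straddle the cup with clearance on both sides (crop right: finger tips at 487,220 and 692,195). Closing.

```bash
python3 -m pendant '[-0.004,-0.004,0,0,0,0,1,-0.004,-0.004,0,0,0,0,-1,-0.004,-0.004,0,0,0,0,-1,-0.004,-0.004,0,0,0,0,-1,-0.004,-0.004,0,0,0,0,-1,-0.004,-0.004,0,0,0,0,-1,-0.004,-0.004,0,0,0,0,-1,-0.004,-0.004,0,0,0,0,-1]' 12; python3 -c "
from h import *
go(.502,.047,.18,2.896)
go(.518,.314,.18,2.896)"
```

```text
time_s: 4.4
ee_pos: [0.5023, 0.0469, 0.0966]
eef_rot: [3.142, 0.0, 2.896]
force: [-1.1, -1.3, 2.6]
grip_width: 0.0685
grip_force: 12.0
shift [ 7.000e-04  1.000e-04 -1.668e-01] turn [ 0.      0.0001 -0.0001]
shift [ 0.0996  0.5258 -0.1668] turn [ 0.      0.0001 -0.0001]
```

```bash
python3 -m pendant '[0,0,-0.04,0,0,0,-1,0,0,-0.1,0,0,0,-1,0,0,-0.168,0,0,0,-1,0.02,0.09,-0.168,0,0,0,-1,0.035,0.18,-0.168,0,0,0,-1,0.052,0.27,-0.168,0,0,0,-1,0.07,0.36,-0.168,0,0,0,-1,0.085,0.45,-0.168,0,0,0,-1,0.1,0.526,-0.168,0,0,0,-1,0.1,0.526,-0.168,0,0,0,-1,0.1,0.526,-0.168,0,0,0,-1]'; python3 -c "
from h import *
go(.518,.314,.0155,2.896)"
```

```text
time_s: 5.5
ee_pos: [0.5174, 0.3145, 0.1798]
eef_rot: [-3.141, -0.001, 2.897]
force: [0.4, 0.5, -0.3]
grip_width: 0.0684
grip_force: 12.0
shift [-1.600e-03 -3.000e-04  3.285e-01] turn [-0.0005 -0.0005  0.0007]
```

```bash
python3 -m pendant '[0,0,0.08,0,0,0,-1,0,0,0.16,0,0,0,-1,0,0,0.24,0,0,0,-1,0,0,0.29,0,0,0,-1,0,0,0.31,0,0,0,-1,0,0,0.32,0,0,0,-1,0,0,0.326,0,0,0,-1,0,0,0.329,0,0,0,-1,0,0,0.329,0,0,0,-1]'
```

```text
time_s: 6.4
ee_pos: [0.5182, 0.3143, 0.0168]
eef_rot: [3.141, 0.001, 2.896]
force: [0.1, -0.7, -0.4]
grip_width: 0.0687
grip_force: 12.0
```

```bash
python3 -m pendant '[0,0,0.002,0,0,0,-1,0,0,0.004,0,0,0,-1,0,0,0.004,0,0,0,-1,0,0,0.004,0,0,0,-1]'
```

```text
time_s: 6.8
ee_pos: [0.518, 0.3143, 0.0146]
eef_rot: [3.141, 0.001, 2.896]
force: [-1.8, -1.0, 6.6]
grip_width: 0.0689
grip_force: 12.0
```

Contact (6.6 N upward). Release, then lift.

```bash
python3 -m pendant '[0,0,0,0,0,0,0.7,0,0,0,0,0,0,1,0,0,0,0,0,0,1,0,0,0,0,0,0,1,0,0,0,0,0,0,1,0,0,-0.06,0,0,0,1,0,0,-0.15,0,0,0,1,0,0,-0.25,0,0,0,1,0,0,-0.35,0,0,0,1,0,0,-0.39,0,0,0,1,0,0,-0.39,0,0,0,1]'; python3 - <<'E'
from h import *
p=vision.camera("top");q=vision.camera("scene")
for o in("cap",):
  for pp in (p,q):
    for d in silhouettes(o,pp)[:2]:
      c=np.argwhere(d["region"]).mean(0)[::-1];print(d["score"],d["extent"],atz(pp,*c,.114))
for d in silhouettes("cup",q): print(d["score"],d["extent"],atz(q,*np.argwhere(d["region"]).mean(0)[::-1],.03))
a=cv2.resize(p["pixels"][280:350,270:340],(400,400),interpolation=3);b=cv2.resize(q["pixels"][140:240,275:375],(400,400),interpolation=3)
save("crop3.png",np.clip(np.hstack([a,b])*1.7,0,255).astype(np.uint8))
E
```

```text
time_s: 7.9
ee_pos: [0.5187, 0.3147, 0.2126]
eef_rot: [3.138, 0.004, 2.896]
force: [0.5, -0.1, -0.3]
grip_width: 0.0943
grip_force: 0.0
0.8 [290.5, 303.2, 321.6, 331.3] [0.50220495 0.04802742 0.114     ]
0.3 [276.6, 284.8, 332.5, 345.2] [0.50643467 0.04613078 0.114     ]
0.94 [295.8, 168.3, 324.6, 202.0] [0.51140721 0.04423228 0.114     ]
0.94 [412.9, 159.0, 454.3, 195.1] [0.51943204 0.31172062 0.03      ]
0.87 [327.4, 248.1, 384.8, 310.4] [0.68132825 0.05932982 0.03      ]
0.64 [198.5, 231.7, 260.7, 294.6] [ 0.5618342  -0.13485306  0.03      ]
```

View pics/crop3.png

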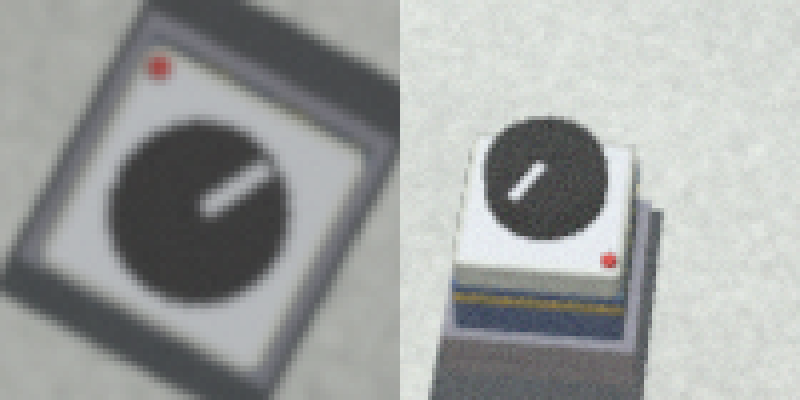

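The cap is exposed, with its rib pointing right and up in the top crop (from 205,210 to 270,165), i.e. world angle about -57° and about -28° from jar x. Next I'll refine the cap centre and rib angle.

```bash
python3 - <<'E'
from h import *
p=vision.camera("top");q=vision.camera("scene")
for pp,(x0,y0,x1,y1) in((p,(288,299,323,335)),(q,(294,166,328,203))):
    d=silhouettes("cap",pp)[0];R=d["region"];R=cv2.morphologyEx(R.astype(np.uint8),cv2.MORPH_CLOSE,np.ones((5,5)))
    g=pp["pixels"].min(2).astype(float)
    e=cv2.erode(R,np.ones((5,5)));w=np.where(e>0,np.clip(g-70,0,None),0)
    ys,xs=np.nonzero(w);W=w[ys,xs];P=np.array([atz(pp,x,y,.114)[:2] for x,y in zip(xs,ys)])
    m=(W[:,None]*P).sum(0)/W.sum();C=np.cov(P.T,aweights=W);v=np.linalg.eigh(C)[1][:,1]
    c=cv2.minEnclosingCircle(np.argwhere(R)[:,::-1].astype(np.float32))
    cc=atz(pp,*c[0],.114);print("centre",cc,c,"rib mid",m,"axis",np.degrees(np.arctan2(v[1],v[0])),"dir",np.degrees(np.arctan2(*(m-cc[:2])[::-1])), (W>20).sum())
go(.503,.047,.21,.85)
E
```

```text
centre [0.50224359 0.04867264 0.114     ] ((303.93939208984375, 317.2727355957031), 16.52149772644043) rib mid [0.51001856 0.0373265 ] axis 123.46365435151536 dir -55.57900929017612 22
centre [0.5120582  0.04321953 0.114     ] ((310.5737609863281, 184.2541046142578), 16.42829704284668) rib mid [0.51023293 0.0354154 ] axis 124.23788940587114 dir -103.16400573426534 29
shift [-0.1016 -0.5253 -0.0033] turn [-8.0000e-04  1.0000e-04  1.3024e+00]
```

```bash
python3 -m pendant '[-0.101,-0.524,0,0,0,0.825,1,-0.101,-0.524,0,0,0,0.825,1,-0.101,-0.524,0,0,0,0.825,1,-0.101,-0.524,0,0,0,0.825,1,-0.101,-0.524,0,0,0,0.825,1,-0.101,-0.524,0,0,0,0.825,1,-0.101,-0.524,0,0,0,0.825,1,-0.101,-0.524,0,0,0,0.825,1,-0.101,-0.524,0,0,0,0.825,1,-0.101,-0.524,0,0,0,0.825,1,-0.101,-0.524,0,0,0,0.825,1]'; python3 -c "
from h import *
go(.5025,.0475,.09,1.6);print(status.get_obs()['qpos'])"
```

```text
time_s: 9.45
ee_pos: [0.5029, 0.0478, 0.2088]
eef_rot: [-3.141, 0.0, 1.603]
force: [-0.0, 0.4, 1.6]
grip_width: 0.0941
grip_force: 0.0
shift [-0.0005 -0.0008  0.2377] turn [-0.0002  0.      0.0019]
[ 2.22355611e-02  1.97327640e-01  1.64091874e+00 -3.40308541e-05
  1.30358844e+00 -9.95347939e-03]
```

```bash
python3 -m pendant '[0,0,0.08,0,0,0,1,0,0,0.16,0,0,0,1,0,0,0.2,0,0,0,1,0,0,0.225,0,0,0,1,0,0,0.237,0,0,0,1,0,0,0.237,0,0,0,1,0,0,0.237,0,0,0,1]'; python3 -m pendant '[0,0,0,0,0,0,-1,0,0,0,0,0,0,-1,0,0,0,0,0,0,-1,0,0,0,0,0,0,-1,0,0,0,0,0,0,-1,0,0,0,0,0,0,-1,0,0,0,0,0,0,-1,0,0,0,0,0,0,-1]' 55; python3 -c "
from h import *
print(status.get_obs()['qpos'],status.get_obs()['moment'])"
```

```text
time_s: 10.15
ee_pos: [0.5036, 0.0478, 0.0914]
eef_rot: [3.14, 0.0, 1.6]
force: [-0.7, -0.3, 0.5]
grip_width: 0.094
grip_force: 0.0
time_s: 10.95
ee_pos: [0.5033, 0.0477, 0.0906]
eef_rot: [3.141, 0.0, 1.6]
force: [3.5, -1.2, 0.2]
grip_width: 0.0553
grip_force: 55.0
[ 2.21022656e-02  3.31939644e-01  1.76754171e+00 -6.59666929e-05
  1.04141058e+00 -6.90665763e-03] [-0.09567224 -0.59888064 -0.00307024]
```

```bash
python3 -m pendant '[0,0,0,0,0,-0.04,-1,0,0,0,0,0,-0.08,-1,0,0,0,0,0,-0.12,-1,0,0,0,0,0,-0.16,-1,0,0,0,0,0,-0.2,-1,0,0,0,0,0,-0.24,-1,0,0,0,0,0,-0.28,-1,0,0,0,0,0,-0.32,-1,0,0,0,0,0,-0.36,-1,0,0,0,0,0,-0.4,-1,0,0,0,0,0,-0.4,-1]'; python3 - <<'E'
from h import *
print(status.get_obs()["moment"])
p=vision.camera("top");q=vision.camera("scene")
a=cv2.resize(p["pixels"][260:370,250:360],(400,400),interpolation=3);b=cv2.resize(q["pixels"][140:240,275:375],(400,400),interpolation=3)
save("crop4.png",np.clip(np.hstack([a,b])*1.7,0,255).astype(np.uint8))
E
```

```text
time_s: 12.05
ee_pos: [0.5029, 0.0477, 0.0906]
eef_rot: [-3.141, -0.0, 2.229]
force: [0.7, -1.2, 2.6]
grip_width: 0.0557
grip_force: 55.0
[-0.18303069  0.05104791  0.17552398]
```

View pics/crop4.png

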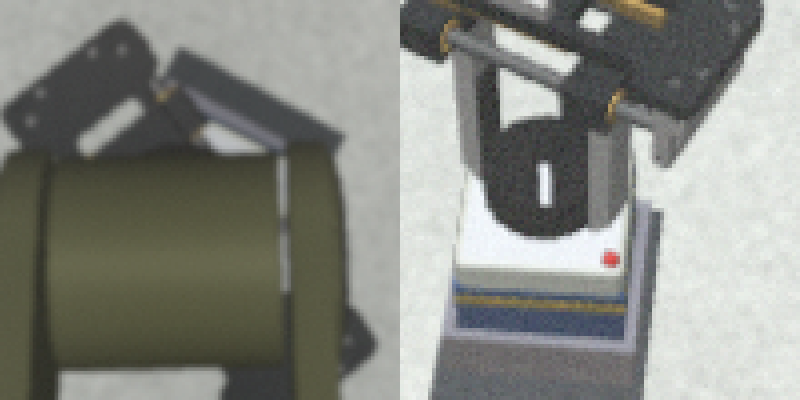

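The cap turned with the fingers: the rib is now vertical in the scene crop at (545,185), about -21° in the world, so there was no slip. Continuing about 50°.

```bash
python3 -m pendant '[0,0,0,0,0,-0.05,-1,0,0,0,0,0,-0.1,-1,0,0,0,0,0,-0.15,-1,0,0,0,0,0,-0.2,-1,0,0,0,0,0,-0.25,-1,0,0,0,0,0,-0.3,-1,0,0,0,0,0,-0.35,-1,0,0,0,0,0,-0.4,-1,0,0,0,0,0,-0.45,-1,0,0,0,0,0,-0.5,-1,0,0,0,0,0,-0.55,-1,0,0,0,0,0,-0.55,-1]'; python3 - <<'E'
from h import *
print(status.get_obs()["moment"])
q=vision.camera("scene")
save("crop5.png",np.clip(cv2.resize(q["pixels"][140:240,275:375],(500,500),interpolation=3)*1.7,0,255).astype(np.uint8))
E
```

```text
time_s: 13.35
ee_pos: [0.503, 0.0478, 0.0906]
eef_rot: [3.141, 0.0, 3.092]
force: [-0.3, 1.0, 5.3]
grip_width: 0.0553
grip_force: 55.0
[0.05168799 0.00577325 0.01580806]
```

View pics/crop5.png

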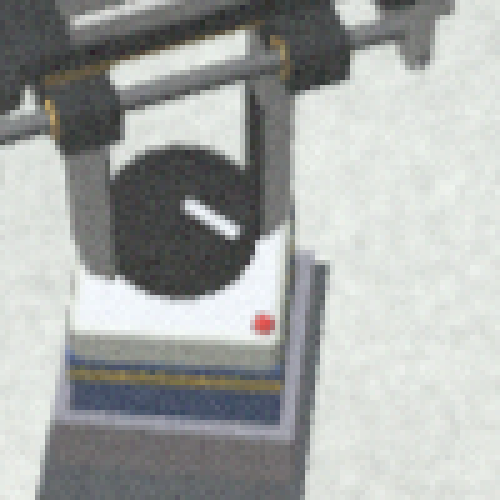

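The rib (185,205 to 238,235) has passed the bead by about 13°, so cap x is at about +58° from jar x, and the moment is near zero. The threads are free. Lifting straight up, a small step first.

```bash
python3 -m pendant '[0,0,-0.004,0,0,0,-1,0,0,-0.008,0,0,0,-1,0,0,-0.012,0,0,0,-1,0,0,-0.012,0,0,0,-1]' && python3 -m pendant '[0,0,-0.008,0,0,0,-1,0,0,-0.02,0,0,0,-1,0,0,-0.035,0,0,0,-1,0,0,-0.05,0,0,0,-1,0,0,-0.065,0,0,0,-1,0,0,-0.08,0,0,0,-1,0,0,-0.09,0,0,0,-1,0,0,-0.096,0,0,0,-1,0,0,-0.1,0,0,0,-1,0,0,-0.1,0,0,0,-1,0,0,-0.1,0,0,0,-1,0,0,-0.1,0,0,0,-1]'; python3 - <<'E'
from h import *
q=vision.camera("scene")
for o in("spool","brush","spray_bottle","cup","jar"): print(o,[(round(d["score"],2),d["extent"]) for d in silhouettes(o,q)[:3]])
save("end.png",np.clip(q["pixels"]*1.3,0,255).astype(np.uint8))
E
```

```text
time_s: 13.8
ee_pos: [0.503, 0.0478, 0.0966]
eef_rot: [3.142, 0.0, 3.092]
force: [-0.1, -0.7, -1.1]
grip_width: 0.0556
grip_force: 55.0
time_s: 15.0
ee_pos: [0.5029, 0.0478, 0.1462]
eef_rot: [-3.142, -0.0, 3.092]
force: [0.0, -0.8, -0.4]
grip_width: 0.0554
grip_force: 55.0
spool [(0.95, [432.8, 256.1, 459.3, 283.9])]
brush [(0.85, [259.6, 337.8, 341.9, 372.8])]
spray_bottle [(0.75, [123.7, 222.3, 166.1, 284.9])]
cup [(0.95, [202.8, 233.9, 262.1, 293.1]), (0.62, [327.3, 248.9, 380.4, 311.2]), (0.56, [416.6, 158.3, 450.8, 198.1])]
jar []
```

View pics/end.png

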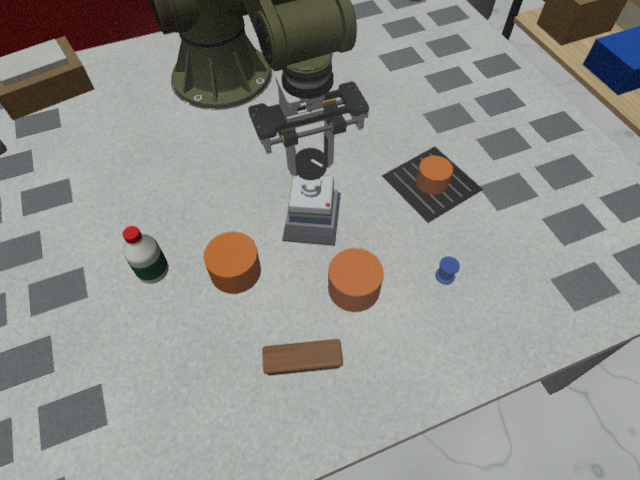

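The cap is held at (310,163) above the jar's open neck at (312,185), and the jar is seated. The cup is on the mat at (434,175), and the bystanders have not moved. The cap origin is about 139 mm above the jar's origin, inside the range. Handing in.

```bash
python3 -c "
from station import order
print(order.hand_in())"
```

```text
the job is handed in; nothing more can be done
None
```

I handed the job in at about 15 s: the cup stands mouth down on the mat, and the gripper holds the unscrewed cap level about 35 mm above the jar's open mouth. In the last picture the jar is seated and the bystanders stand where they were; the hand-in call returned no verdict.

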